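# Set the stop, then hold the offcut in the jig

### The arm

A 6-joint arm with a two-finger parallel gripper is mounted at the origin on a cart in front of the work surface, level with it; the furniture and walls round the work are solid. World frame = base frame: x ahead of the robot, y to its left, z up, the work surface at z = 0. Lengths are in m, angles in degrees, forces in N, time in s.
With the tool pointing down it reaches from about 0.225 to 0.875 m from the base axis. Payload 3.4 kg.
Tool frame: the origin (TCP) lies midway between the tips of the shut fingers; the grasp point (between the pads) lies arm.grip_point_offset behind it (arm.grip_point_offset is the distance from the TCP to the grasp point, in m); z points along the fingers, y is the direction in which the jaws open and shut (so a half turn about z gives the same grasp; the last joint's range is limited). The gripper opens to 85 mm and grips with 20 to 120 N. Pads are 22 mm wide; open, the fingers measure 114 mm over their backs; the gripper's body (76 mm by 85 mm) begins 54 mm behind the grasp point. The pads swing forward as they close: fully open they stand 13 mm farther back than shut.
Start: joints at [67.895, 15.808, 86.224, -0, 77.962, -6.933], TCP at [0.151, 0.555, 0.231] pointing down, gripper open.
Joint ranges: [-165.64, 165.64], [-43.16, 119.46], [12.63, 154.43], [-67.54, 247.53], [6.08, 155.33], [-154.97, 154.97]. Speed limits (degrees/s): [147.25, 147.25, 180, 180, 180, 180].

### API

Orientations are given as [roll, pitch, yaw] about the fixed x, y, z axes, in that order (R = Rz(yaw) Ry(pitch) Rx(roll)).
In Python, from station import arm gives the robot as it stands. The module is installed in compiled form; this text tells all that it offers.
- The arm moves only by the tool send_rows, never from a script. Its argument "series" is one flat list of numbers, 5 for each row, row after row: the opening, from -1 (shut) to 1 (fully open), then the shift along the world's x, y, z in mm, then the turn about the world's z in rad. In form: [grip, dx, dy, dz, roll, grip, dx, dy, dz, roll, ...]. A call has 1 to 8 rows; each row is the pose to reach, as a shift and turn from the pose commanded when the call began; what a row does not reach only later rows make up. A row lasts 1/12 s, in which the tool goes at most 41.7 mm and 7.16 degrees, less where a joint would pass 70% of its speed; a pose out of reach is approached as far as the arm can. A call with a gripper value outside its range is refused whole. The fingers move at their own pace and stop on an object; "squeeze" is the grip in N (left out, the last holds). Time passes only in rows, so rows that repeat a pose let the fingers close. It gives the time, the measured TCP pose, the force and the opening at its end, in the units of the state.
- arm.get_state(): the state, without advancing time (a new reading comes with each control period).
- arm.capture(name): name is "scene" or "side" or "wrist"; returns a dict with "image" (480x640x3 uint8, red, green, blue), "range_z" (480x640 float32, m along the optical axis (not along the pixel's ray), 0 where there is no reading), "fx", "fy", "cx", "cy" (pixels), "world_from_camera" (4x4, takes a point from camera to world coordinates). Camera axes: x right, y down, z forward; pixel columns grow to the right and rows downward; lengths in m; the calibration is good to about 2 mm. A picture is of the moment at which its call begins.
- arm.hand_in(): hands the job in, once; it reports no verdict.
Trained networks look in a picture, given as the dict that the camera call returned (one of the last four; its "shot" number tells which), for a name from the list of things; names that differ only in an ending like _2 or _b are one class to them, and where a whole thing is asked for, a point or a joint stands for the part that bears it (a point fixed in the world has none). Each returns a list of dicts, best first, with "confidence" (0 to 1); they miss things now and then, are a little off and sometimes report something else, mostly with a low value. They report only what shows in the picture. A call takes as long as a camera call. They do not tell look-alikes from the thing itself.
- arm.search_frame(picture, label): "centre" ([column, row] in pixels, amid what is visible of it).
- arm.regions_of(picture, label): "pixels" (480x640 bool, what is visible of it) and "centre" ([column, row] in pixels, amid what is visible of it).
- arm.place_of(picture, label): "centre" ([column, row] in pixels: a listed point, or the origin of a listed thing).
The state is a dict: "time_s": time; "joint_positions": joint angles; "qd": joint speeds; "tau": joint torques, N m; "position": TCP position; "orientation": TCP orientation; "ft_force": force on the tool from outside, world axes, zero at the start; "torque": the same for the moment, N m; "gripper_width": finger opening in m.
Only numpy, scipy, OpenCV 4.12 (cv2) and the standard library are available. Lean on these libraries where they do the work, as an engineer would, in place of code of your own. Each camera call takes 0.05 s, during which the arm holds its last target.

### The job

Turn the handwheel of the stop jig, regrasping it as often as needed, until the left face of its sliding stop is in line with the clip on the fence. Then put the T-section wooden offcut on the jig's bed, rib up, with its long side along the fence and one end touching the stop (or within a millimetre or two of it), and press it firmly with one diagonal push, down on the bed and away from you against the fence. Finish while still holding that push, with about 10 N on the fence and on the bed; leave the stop where you set it, and do not shift the bottle, the thermometer or the spring clamp.

Things in the scene. Friction and masses are not known exactly. Their poses are not given: they have to be found in the camera images.
- fence_face (a point): On the near face of the jig's fence, half-way along, at the height of the bed's top. Jig axes: x away from the robot, square to the fence; y along it to the left; z up. The fixed jig is an aluminium bed with a steel fence, 18 mm high and 22 mm thick, along its far side; the bed reaches 124 mm from this face to the robot's side and 125 mm left and right of this point
- stop_face (a point): On the left (+y) face of the sliding stop, at the height of the bed's top, 30 mm in front of the fence face; jig axes. A steel block 56 mm (x) by 22 mm (y) by 18 mm high, on the bed before the fence; the handwheel moves it to the left (+y), 12 mm a rad; it stays where it is left but gives way to about 9 N
- marker_line (a point): On top of the fence, middle of a small brass clip, 26 mm (x) by 8 mm (y), 4 mm high, with a dark line along x across its middle; jig axes. The stop is set when stop_face has the same y as this point in jig axes
- handwheel (a joint): Angle of the handwheel in rad, 0 at the start; grows when turned clockwise seen from above, which moves the stop to the left, 12 mm a rad; range -0.3 to 5.1; friction about 0.12 N m, stays where it is left
- wheel_bar (a point): Middle of the handwheel's grip bar, on the wheel's upright axis, 63 mm above the bench. The black wheel, 76 mm across, lies flat at the right of the jig, its rim's top 47 mm above the bench; the bar stands up across it, 52 mm long along this point's x, 12 mm thick along its y, top 76 mm above the bench; it turns with the wheel
- offcut_center (a point): Centre of the loose light wood offcut, 24.5 mm above its underside. An upside-down T, 90 mm long along its y: flange 60 mm wide (x), 18 mm high; in its middle a rib 24 mm thick (x), from 18 to 49 mm above the underside. Beside the rib the flange is a ledge 18 mm deep on either side, where shut fingertips fit. Alike after half a turn; starts rib up; 0.08 to 0.15 kg
- offcut: The same offcut, origin in the middle of its underside
- bed: The jig's bed plate, 150 mm (x) by 250 mm (y), top 12 mm above the bench, polished: friction on it (coefficient 0.2 to 0.3) takes a small part of the push from the fence; origin on the bench under its middle; jig axes
- fence: The jig's fence, same origin and axes as bed; its near face is at x = +49 mm, its top 30 mm above the bench
- dropper_bottle: Bystander: small bottle with black cap and pointed dropper, 51 mm across, 123 mm high, origin under its middle, behind the jig
- thermometer: Bystander: flat white pocket instrument 31x78x12 mm, origin under its middle
- spring_clamp: Bystander: black spring clamp lying flat, 60x124x24 mm, origin under its middle
Mind the look-alikes: they are no part of the job. Leave any blue or green look-alike of the offcut alone.

How it is judged:
By the outcome, as a careful person would: the job done as asked, in the order asked, and still so for the second after the job is handed in, while the arm keeps its last pose, push and grip.
It also fails if it takes over 72 s, if anything falls off the work surface, if the arm or the gripper's body presses on something with over 40 N, if the wrist force passes 120 N, or if a joint passes its speed limit or range.

## Working session

There is one attempt and no reset: what is moved stays moved. The work goes in short steps, Python scripts to look and compute and a tool call to move; the robot and the scene stay as the last step left them, time stands still between calls to the robot, and variables do not carry over. Pictures are saved under pics/ and viewed, and the job is handed in when it is done.

Besides the shell and the picture viewer there is one more tool, called after ">>>" as name(argument=value, ...), one argument or row to a line, values as JSON. send_rows: Moves the arm, as the interface text tells. Its arguments: {"type":"object","properties":{"series":{"type":"array"},"squeeze":{"type":"number"}},"required":["series"]}

```bash
mkdir -p pics; cat > h.py <<'E'
import numpy as np, cv2
from station import arm
def cap(n,fn=None):
    p=arm.capture(n)
    if fn: cv2.imwrite('pics/'+fn,cv2.cvtColor(p['image'],cv2.COLOR_RGB2BGR))
    return p
def ray(p,c,z):
    T=p['world_from_camera'];d=T[:3,:3]@np.array([(c[0]-p['cx'])/p['fx'],(c[1]-p['cy'])/p['fy'],1.])
    o=T[:3,3];return o+d*(z-o[2])/d[2]
def cloud(p):
    Z=p['range_z'];v,u=np.indices(Z.shape);P=np.stack([(u-p['cx'])/p['fx']*Z,(v-p['cy'])/p['fy']*Z,Z],-1)
    T=p['world_from_camera'];return P@T[:3,:3].T+T[:3,3]
def pix(p,w):
    T=np.linalg.inv(p['world_from_camera']);q=T[:3,:3]@np.array(w)+T[:3,3];return [p['fx']*q[0]/q[2]+p['cx'],p['fy']*q[1]/q[2]+p['cy']]
E
python3 - <<'E'
from h import *
s=arm.get_state();print(s, arm.grip_point_offset)
for n in ['scene','side','wrist']:
    p=cap(n,n+'0.png');print(n,p['world_from_camera'].round(3).tolist(),p['fx'])
    for l,z in [('fence_face',.012),('stop_face',.012),('marker_line',.034),('wheel_bar',.063),('offcut_center',.0245),('dropper_bottle',0),('thermometer',0),('spring_clamp',0),('bed',0)]:
        for d in arm.place_of(p,l)[:4]:
            print(l,np.round(d['centre'],1),round(d['confidence'],2),ray(p,d['centre'],z).round(4))
E
```

```text
{'time_s': 0.0, 'joint_positions': array([ 6.78955401e+01,  1.58463522e+01,  8.62953013e+01, -7.86544946e-04,
        7.79628170e+01, -6.93285190e+00]), 'qd': array([-0.06239693, -0.00625591, -0.05667983,  0.07793819,  0.03189776,
        0.01282809]), 'tau': array([ 1.70202304e-03, -4.16760743e+01, -2.45807862e+01,  2.57618797e-05,
        1.09243824e-02, -9.48351158e-06]), 'position': array([0.15029103, 0.55445561, 0.2304518 ]), 'orientation': array([-1.79896201e+02, -1.18468873e-02,  1.64828546e+02]), 'ft_force': array([-0.33205923,  0.63531181,  0.18903427]), 'torque': array([ 0.06993529, -0.00428126, -0.0644875 ]), 'gripper_width': 0.08495314622842383} 0.0187
scene [[-0.88, -0.336, 0.337, 0.203], [-0.476, 0.623, -0.621, 0.81], [-0.001, -0.707, -0.708, 0.909], [0.0, 0.0, 0.0, 1.0]] 576.8856773242784
fence_face [372. 209.] 0.94 [ 0.5545 -0.1113  0.012 ]
stop_face [391.7 204.3] 0.71 [ 0.521  -0.1476  0.012 ]
marker_line [369.4 198. ] 0.53 [ 0.5665 -0.1198  0.034 ]
wheel_bar [419.3 175.6] 0.73 [ 0.4857 -0.2145  0.063 ]
offcut_center [340.8 389.9] 0.96 [0.4071 0.3434 0.0245]
offcut_c
[... 711 characters left out ...]
.1337  0.034 ]
wheel_bar [315.9 186.1] 0.59 [ 0.4855 -0.2034  0.063 ]
wheel_bar [234.9 267.1] 0.26 [0.8145 0.1001 0.063 ]
offcut_center [312.9 268.5] 0.96 [0.6325 0.1293 0.0245]
offcut_center [445.8 297.9] 0.86 [0.4038 0.3494 0.0245]
offcut_center [386.2 270.1] 0.75 [0.4736 0.2062 0.0245]
dropper_bottle [236.1 261.9] 0.7 [ 0.7901 -0.0072  0.    ]
dropper_bottle [333.6 311.9] 0.27 [0.6397 0.2669 0.    ]
thermometer [335.1 315.5] 0.85 [0.6415 0.279  0.    ]
spring_clamp [375.8 324. ] 0.93 [0.5724 0.3386 0.    ]
bed [319.1 219.1] 0.69 [ 0.5117 -0.1185  0.    ]
wrist [[0.261, 0.918, 0.3, 0.073], [0.965, -0.248, -0.082, 0.577], [-0.0, 0.311, -0.951, 0.374], [0.0, 0.0, 0.0, 1.0]] 425.3871521147643
```

View pics/scene0.png

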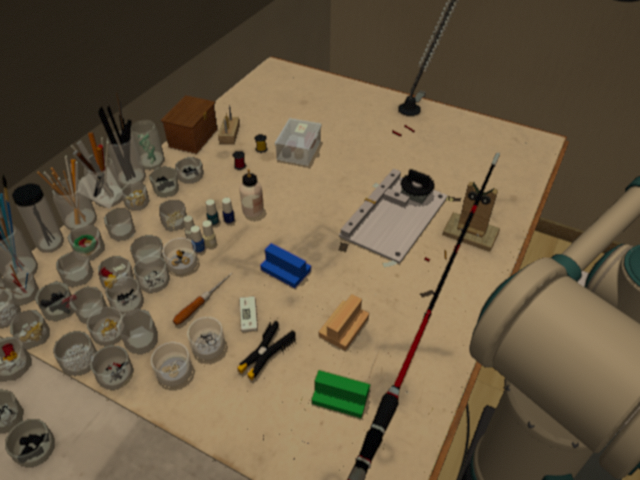

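View pics/side0.png

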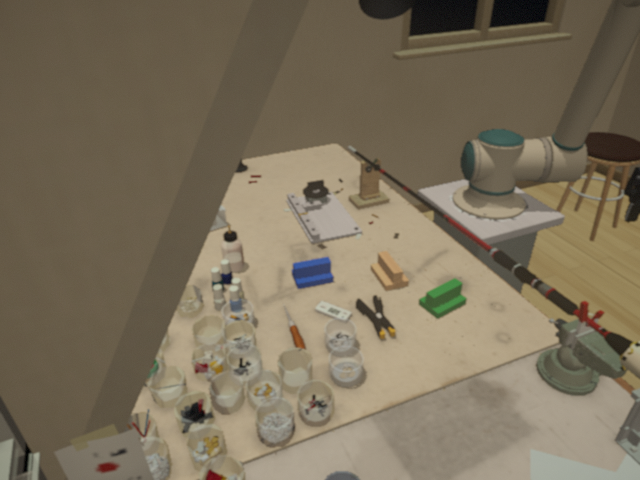

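Candidates for the offcut in the scene image are wood at (345,321), green at (341,390) and blue at (287,264). The light wood one fits. I'll confirm it in a crop, check the rod that crosses the front of the bench, and look at the jig.

```bash
python3 - <<'E'
from h import *
p=cap('scene');im=cv2.cvtColor(p['image'],cv2.COLOR_RGB2BGR)
a=cv2.resize(im[280:430,270:410],None,fx=4,fy=4,interpolation=cv2.INTER_CUBIC)[:600,:400]
a=cv2.resize(im[290:420,290:390],(400,520),interpolation=cv2.INTER_CUBIC)
b=cv2.resize(im[160:265,330:450],(400,350),interpolation=cv2.INTER_CUBIC)
c=np.zeros((520,800,3),np.uint8);c[:,:400]=a;c[:350,400:]=b
cv2.imwrite('pics/crop1.png',c)
C=cloud(p)
for uv in [(495,158),(470,225),(450,270),(428,320),(405,375),(385,415),(365,460),(480,190),(485,235),(385,185),(360,215),(418,180)]:
    print(uv,C[uv[1],uv[0]].round(3))
E
```

```text
(495, 158) [ 0.338 -0.26   0.137]
(470, 225) [ 0.336 -0.14   0.037]
(450, 270) [ 0.337 -0.027  0.002]
(428, 320) [0.313 0.217 0.133]
(405, 375) [0.307 0.33  0.131]
(385, 415) [0.307 0.41  0.141]
(365, 460) [0.304 0.483 0.139]
(480, 190) [ 0.335 -0.146  0.132]
(485, 235) [ 0.301 -0.147  0.017]
(385, 185) [ 0.556 -0.185  0.029]
(360, 215) [ 0.563 -0.063  0.029]
(418, 180) [ 0.484 -0.203  0.059]
```

View pics/crop1.png

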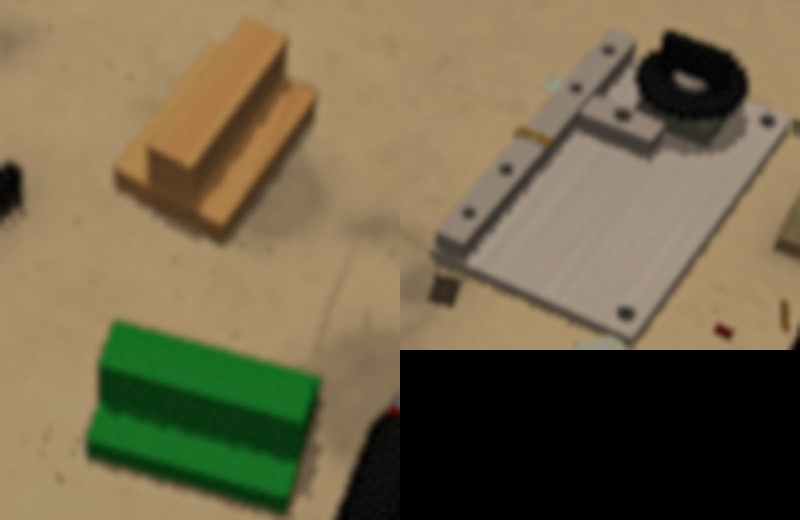

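The crop confirms it: the wood T is at scene (345,321), rib up. The brass clip is on the fence and the wheel is at the right. The rod is at x≈0.31–0.34, z≈0.135, so I'll stay above it. Moving the wrist camera over the jig.

>>> send_rows(
  series=[1,15,-20,25,0,1,30,-50,50,0,1,48,-90,70,0,1,66,-125,70,0,1,84,-160,70,0,1,102,-195,70,0,1,120,-230,70,0,1,138,-265,70,0],
)

```text
time_s: 2.22
position: [0.2888, 0.2882, 0.3016]
orientation: [180.0, 0.0, 164.9]
ft_force: [1.1, -0.1, -0.7]
gripper_width: 0.0853
```

>>> send_rows(
  series=[1,18,-35,0,0,1,36,-70,0,0,1,54,-105,0,0,1,72,-140,0,0,1,90,-175,0,0,1,108,-210,0,0,1,126,-245,0,0,1,144,-280,0,0],
)

```text
time_s: 2.88
position: [0.4329, 0.008, 0.3017]
orientation: [180.0, 0.1, 164.8]
ft_force: [0.4, 0.0, -0.3]
gripper_width: 0.085
```

>>> send_rows(
  series=[1,18,-35,0,0,1,36,-70,0,0,1,54,-105,0,0,1,68,-140,0,0,1,68,-140,0,0,1,68,-140,0,0],
)

```text
time_s: 3.38
position: [0.5009, -0.1317, 0.3006]
orientation: [180.0, -0.1, 164.6]
ft_force: [-0.7, 0.4, 0.1]
gripper_width: 0.0854
```

```bash
cat > look.py <<'E'
from h import *
import sys
n,fn=sys.argv[1],sys.argv[2]
p=cap(n,fn);np.savez('last.npz',**{k:v for k,v in p.items()})
s=arm.get_state();print(s['time_s'],s['position'].round(4),s['orientation'].round(2),s['ft_force'].round(1),s['gripper_width'].round(4),s['joint_positions'].round(1))
for l,z in [('fence_face',.012),('stop_face',.012),('marker_line',.034),('wheel_bar',.063),('offcut_center',.0245),('bed',0)]:
    for d in arm.place_of(p,l)[:3]:
        print(l,np.round(d['centre'],1),round(d['confidence'],2),ray(p,d['centre'],z).round(4))
E
python3 look.py wrist w1.png
```

```text
Traceback (most recent call last):
  File "look.py", line 5, in <module>
    s=arm.get_state();print(s['time_s'],s['position'].round(4),s['orientation'].round(2),s['ft_force'].round(1),s['gripper_width'].round(4),s['joint_positions'].round(1))
                                                                                                                ^^^^^^^^^^^^^^^^^^^^^^^^
AttributeError: 'float' object has no attribute 'round'
```

View pics/w1.png

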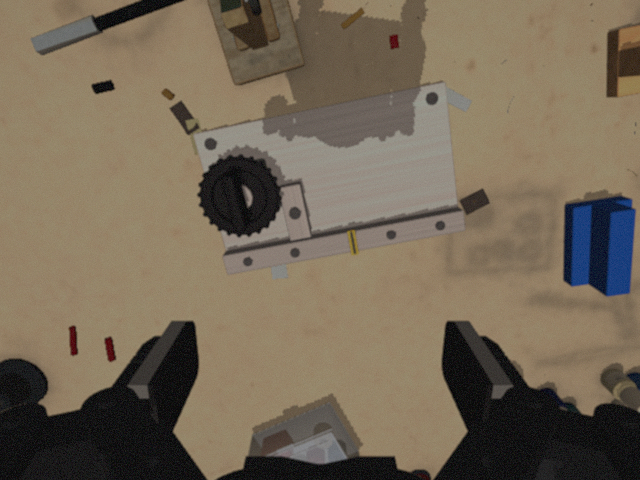

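Wrist view: wheel at (240,195), stop at (294,213), clip at (352,242), fence along the bottom edge of the bed. Now measuring more exactly.

```bash
sed -i "s/s\['gripper_width'\].round(4)/round(float(s['gripper_width']),4)/" look.py; python3 look.py wrist w1b.png; python3 - <<'E'
from h import *
p=dict(np.load('last.npz'));
C=cloud(p);im=p['image'].astype(int)
v,u=np.indices(C.shape[:2]);roi=(u>180)&(u<490)&(v>70)&(v<290)&(p['range_z']>0)
print('bench z',np.median(C[...,2][(u>480)&(u<540)&(v>250)&(v<300)]))
for nm,a,b in [('fence+stop',.024,.037),('bed',.006,.018),('wheel',.04,.053),('bar',.066,.09)]:
    m=(roi&(C[...,2]>a)&(C[...,2]<b)).astype(np.uint8)
    m=cv2.morphologyEx(m,cv2.MORPH_OPEN,np.ones((3,3)))
    n,l,st,_=cv2.connectedComponentsWithStats(m)
    for i in range(1,n):
        if st[i,4]<60: continue
        P=C[l==i];r=cv2.minAreaRect((P[:,:2]*1000).astype(np.float32))
        print(nm,st[i],np.median(P[:,2]).round(4),[np.round(x,1) for x in r],np.median(P,0).round(4), cv2.boxPoints(r).round(0).tolist())
b=cv2.resize(cv2.cvtColor(p['image'],cv2.COLOR_RGB2BGR)[130:290,190:400],(787,600),interpolation=cv2.INTER_CUBIC);cv2.imwrite('pics/w1c.png',b)
E
```

```text
3.4833 [ 0.5    -0.1294  0.3011] [ 1.7995e+02 -7.0000e-02  1.6482e+02] [-0.7  0.3  0.3] 0.0852 [-22.3   8.9  85.6   0.   85.6 -97.1]
fence_face [336.4 225.7] 0.91 [ 0.5466 -0.1241  0.012 ]
stop_face [303.8 208.7] 0.59 [ 0.5199 -0.1523  0.012 ]
marker_line [351.4 243.7] 0.46 [ 0.5627 -0.1134  0.034 ]
wheel_bar [234.4 201.5] 0.61 [ 0.4852 -0.2065  0.063 ]
offcut_center [605.4 245.9] 0.97 [0.6378 0.1411 0.0245]
bed [331.  183.4] 0.61 [ 0.5038 -0.1184  0.    ]
bed [232.6 199.4] 0.55 [ 0.4929 -0.2238  0.    ]
bench z 0.0001224889639052651
fence+stop [ 221  184  242   91 6459] 0.0303 [array([ 533.8, -122. ]), array([250.3,  81.6]), np.float64(84.7)] [ 0.5575 -0.1494  0.0303] [[482.0, -243.0], [563.0, -250.0], [586.0, -1.0], [505.0, 6.0]]
bed [  192    83   264   153 23423] 0.0123 [array([ 488.9, -119. ]), array([250. , 124.8]), np.float64(85.9)] [ 0.4776 -0.0872  0.0123] [[418.0, -239.0], [542.0, -248.0], [560.0, 1.0], [436.0, 10.0]]
bed [ 219  208   69   44 1121] 0.0125 [array([ 527.3, -211.8]), array([70.5, 35. ]), np.float64(86.2)] [ 0.5359 -0.204   0.0125] [[507.0, -246.0], [542.0, -248.0], [547.0, -178.0], [512.0, -175.0]]
wheel [ 195  155   85   83 4059] 0.0466 [array([ 485. , -206.6]), array([78.9, 78.3]), np.float64(34.6)] [ 0.4825 -0.1999  0.0466] [[430.0, -197.0], [475.0, -261.0], [540.0, -216.0], [495.0, -152.0]]
bar [219 175  27  58 862] 0.0758 [array([ 485.2, -207.2]), array([12.5, 52.2]), np.float64(86.1)] [ 0.4835 -0.2057  0.0758] [[459.0, -212.0], [511.0, -215.0], [512.0, -203.0], [460.0, -199.0]]
```

View pics/w1c.png

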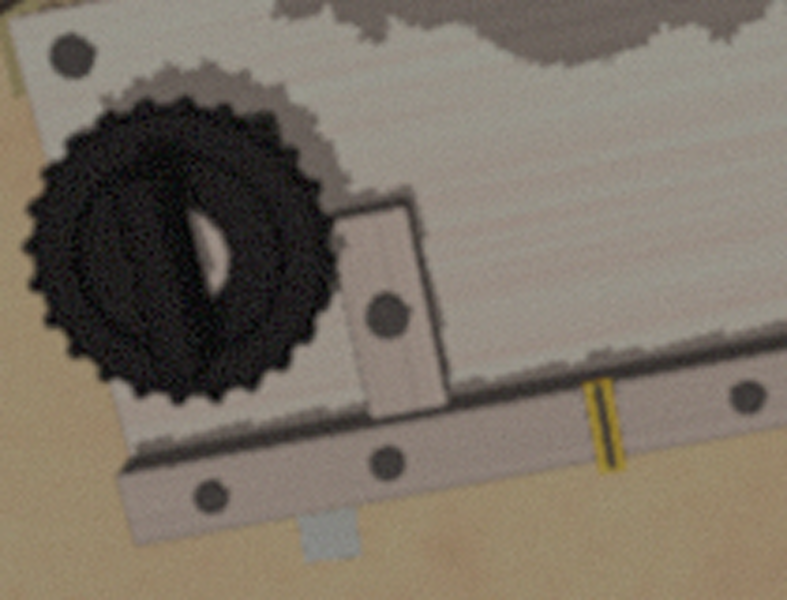

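```bash
cat > jig.py <<'E'
from h import *
def meas(p,verbose=True):
    C=cloud(p);im=p['image'].astype(int);v,u=np.indices(C.shape[:2]);ok=p['range_z']>0
    box=ok&(abs(C[...,0]-.5)<.12)&(abs(C[...,1]+.12)<.16)
    # jig yaw from far-edge/near-edge of fence top
    m=box&(C[...,2]>.026)&(C[...,2]<.033)
    yaw=np.radians(-4.1)
    for it in range(3):
        ex=np.array([np.cos(yaw),np.sin(yaw)]);ey=np.array([-ex[1],ex[0]])
        X=C[...,:2]@ex;Y=C[...,:2]@ey
        far=[];yy=[]
        xs=X[m];ys=Y[m]
        b=np.round(ys/.004)
        for k in np.unique(b):
            s=b==k
            if s.sum()>8: far.append(xs[s].max());yy.append(ys[s].mean())
        far=np.array(far);yy=np.array(yy);g=abs(far-np.median(far))<.006
        c=np.polyfit(yy[g],far[g],1); yaw-=np.arctan(c[0])
    xf=np.median(far[g])-.022
    st=m&(X<xf-.008)&(X>xf-.05)&(C[...,2]>.027)
    # exclude wheel rim area
    sx=X[st];sy=Y[st];e=[]
    b=np.round(sx/.003)
    for k in np.unique(b):
        s=b==k
        if s.sum()>5:e.append(sy[s].max())
    fy=Y[m&(X>xf)]
    r,g_,bl=im[...,0],im[...,1],im[...,2]
    br=box&(X>xf-.006)&(X<xf+.03)&(r-bl>50)&(C[...,2]>.026)&(C[...,2]<.04)
    if verbose: print('yaw',np.degrees(yaw).round(2),'xf',xf.round(4),'fence y',fy.min().round(4),fy.max().round(4),'stop edge',np.round([np.median(e),min(e),max(e)],4),'brass n',br.sum(), 'y',Y[br].min().round(4),Y[br].max().round(4),np.mean([Y[br].min(),Y[br].max()]).round(4),np.median(Y[br]).round(4))
    return yaw,xf
E
python3 - <<'E'
from jig import *
p=dict(np.load('last.npz'));meas(p)
# by rays: stop top edge px (crop->full) and clip
f=lambda c:(190+c[0]*210/787,130+c[1]*160/600)
yaw=np.radians(-4.1);R=np.array([[np.cos(yaw),np.sin(yaw)],[-np.sin(yaw),np.cos(yaw)]])
for nm,c,z in [('stop a',(410,205),.030),('stop b',(447,402),.030),('clip a',(597,382),.034),('clip b',(612,470),.034)]:
    w=ray(p,f(c),z);print(nm,w.round(4),(R@w[:2]).round(4))
E
```

```text
yaw -4.17 xf 0.5574 fence y -0.2083 0.0418 stop edge [-0.1135 -0.114  -0.1132] brass n 149 y -0.0766 -0.0685 -0.0726 -0.0734
stop a [ 0.4914 -0.148   0.03  ] [ 0.5007 -0.1125]
stop b [ 0.546  -0.1533  0.03  ] [ 0.5555 -0.1138]
clip a [ 0.55   -0.1125  0.034 ] [ 0.5566 -0.0728]
clip b [ 0.5754 -0.1146  0.034 ] [ 0.5821 -0.0731]
```

Stop to clip is about 40.5 mm, so 3.37 rad clockwise. That fits the j6 range (about -109 to +84) in one grasp. Going to the wheel.

>>> send_rows(
  series=[0.2,-4,-20,-30,0.1,0.2,-8,-40,-60,0.192,0.2,-12,-60,-95,0.192,0.2,-16,-77,-130,0.192,0.2,-16,-77,-160,0.192,0,-16,-77,-190,0.192,-0.2,-16,-77,-210,0.192,-0.3,-16,-77,-210,0.192],
)

```text
time_s: 4.45
position: [0.4814, -0.2049, 0.0874]
orientation: [179.8, -0.5, 175.8]
ft_force: [-0.5, -0.1, -0.1]
gripper_width: 0.03
```

```bash
python3 look.py wrist w2.png
```

```text
4.5 [ 0.483  -0.2058  0.0897] [179.87  -0.25 175.86] [ 0.3 -0.4  0.2] 0.0297 [ -30.7   18.6  104.2    0.    57.4 -116.5]
fence_face [463.7 358.7] 0.88 [ 0.5511 -0.1235  0.012 ]
stop_face [413.4 313.4] 0.88 [ 0.519  -0.1531  0.012 ]
marker_line [419.2 313.4] 0.55 [ 0.5075 -0.1547  0.034 ]
wheel_bar [315.5 307.5] 0.65 [ 0.4858 -0.2064  0.063 ]
bed [470.3 273.9] 0.86 [ 0.5022 -0.1172  0.    ]
```

View pics/w2.png

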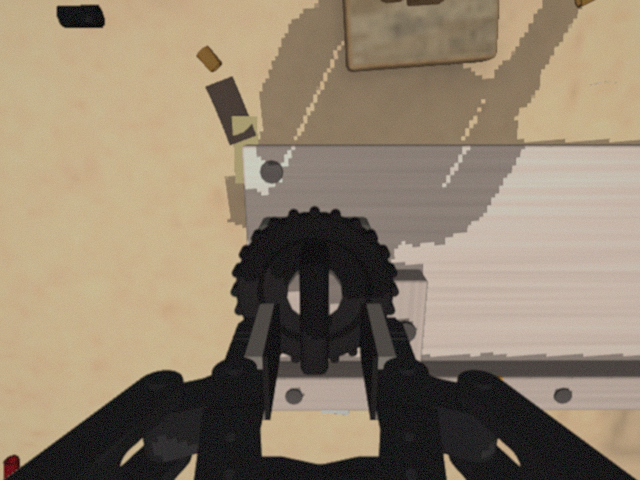

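The bar is centred between the fingers at (315,300) and parallel to the pads. Descending and closing.

>>> send_rows(
  series=[-0.3,0,0,-20,0,-0.3,0,0,-39,0,-0.3,0,0,-39,0,-1,0,0,-39,0,-1,0,0,-39,0,-1,0,0,-39,0,-1,0,0,-39,0,-1,0,0,-39,0],
  squeeze=50,
)

```text
time_s: 5.47
position: [0.4849, -0.2075, 0.0533]
orientation: [-179.9, 0.1, 175.8]
ft_force: [-1.1, -1.3, 3.1]
gripper_width: 0.0109
```

>>> send_rows(
  series=[-1,0,0,0,-0.1,-1,0,0,0,-0.2,-1,0,0,0,-0.3,-1,0,0,0,-0.4,-1,0,0,0,-0.5,-1,0,0,0,-0.6,-1,0,0,0,-0.7,-1,0,0,0,-0.8],
)

```text
time_s: 6.13
position: [0.4855, -0.2065, 0.0533]
orientation: [179.9, 0.1, 129.7]
ft_force: [0.7, 3.1, 2.0]
gripper_width: 0.0112
```

```bash
python3 look.py side s1.png; python3 look.py wrist w3.png
```

```text
6.1833 [ 0.4855 -0.2065  0.0533] [1.7987e+02 6.0000e-02 1.2952e+02] [0.5 2.6 2.8] 0.0109 [-3.070e+01  2.110e+01  1.068e+02  1.000e-01  5.200e+01 -7.030e+01]
fence_face [307.  217.3] 0.64 [ 0.5475 -0.1235  0.012 ]
fence_face [303.7 212.1] 0.34 [ 0.5452 -0.1555  0.012 ]
stop_face [314.4 213.9] 0.72 [ 0.5204 -0.1329  0.012 ]
marker_line [323.5 219.9] 0.58 [ 0.5242 -0.0566  0.034 ]
marker_line [304.6 212.8] 0.46 [ 0.5578 -0.1148  0.034 ]
wheel_bar [310.3 185.3] 0.68 [ 0.4988 -0.2153  0.063 ]
offcut_center [388.6 267.5] 0.79 [0.4631 0.1994 0.0245]
offcut_center [308.5 269.5] 0.69 [0.6438 0.1287 0.0245]
offcut_center [441.5 295.2] 0.68 [0.4071 0.3378 0.0245]
bed [321.7 216.7] 0.93 [ 0.4993 -0.1281  0.    ]
6.5333 [ 0.4855 -0.2065  0.0533] [1.7987e+02 6.0000e-02 1.3007e+02] [1.5 3.2 6.2] 0.0108 [-3.070e+01  2.110e+01  1.068e+02  1.000e-01  5.200e+01 -7.080e+01]
fence_face [546.3 238.6] 0.62 [ 0.5505 -0.1237  0.012 ]
stop_face [471.9 228.1] 0.93 [ 0.5209 -0.1421  0.012 ]
marker_line [613.5 255.4] 0.56 [ 0.5629 -0.1133  0.034 ]
wheel_bar [320.2 343.1] 0.63 [ 0.4863 -0.2075  0.063 ]
bed [472.4 160.5] 0.83 [ 0.5033 -0.1194  0.    ]
```

View pics/w3.png

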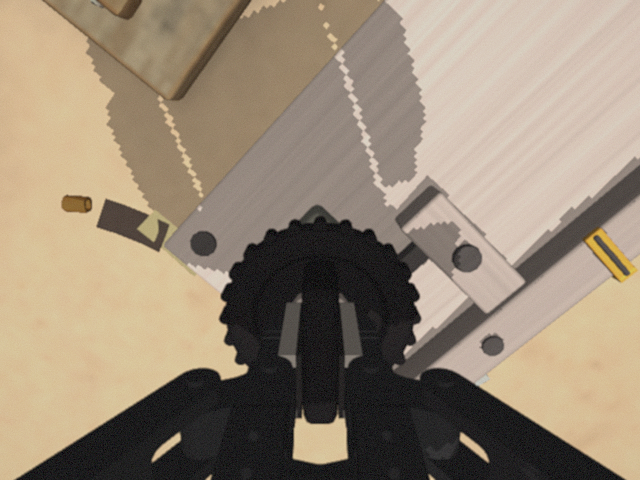

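Turning works: the wheel turns with the jaws and the stop has moved left by about 10 mm. Continuing (0.8 of 3.37 rad done).

>>> send_rows(
  series=[-1,0,0,0,-0.1,-1,0,0,0,-0.2,-1,0,0,0,-0.3,-1,0,0,0,-0.4,-1,0,0,0,-0.5,-1,0,0,0,-0.6,-1,0,0,0,-0.7,-1,0,0,0,-0.8],
)

```text
time_s: 7.5
position: [0.4866, -0.2062, 0.0533]
orientation: [179.7, -0.1, 84.0]
ft_force: [4.4, 5.7, 4.3]
gripper_width: 0.0108
```

>>> send_rows(
  series=[-1,0,0,0,-0.1,-1,0,0,0,-0.2,-1,0,0,0,-0.3,-1,0,0,0,-0.4,-1,0,0,0,-0.5,-1,0,0,0,-0.6,-1,0,0,0,-0.7,-1,0,0,0,-0.8],
)

```text
time_s: 8.17
position: [0.4877, -0.2068, 0.0533]
orientation: [179.8, -0.3, 38.1]
ft_force: [6.1, 4.7, 1.6]
gripper_width: 0.0109
```

>>> send_rows(
  series=[-1,0,0,0,-0.1,-1,0,0,0,-0.2,-1,0,0,0,-0.3,-1,0,0,0,-0.4,-1,0,0,0,-0.5,-1,0,0,0,-0.6,-1,0,0,0,-0.7,-1,0,0,0,-0.8],
)

```text
time_s: 8.83
position: [0.488, -0.208, 0.0533]
orientation: [179.9, -0.4, -7.7]
ft_force: [5.8, 1.5, 0.6]
gripper_width: 0.0113
```

```bash
python3 look.py wrist w4.png; python3 -c "
from jig import *
meas(dict(np.load('last.npz')))"
```

```text
8.8833 [ 0.488  -0.208   0.0533] [179.92  -0.42  -7.88] [6.7 1.8 0.8] 0.011 [-3.070e+01  2.120e+01  1.066e+02  1.000e-01  5.170e+01  6.720e+01]
fence_face [106.8 169.6] 0.56 [ 0.5511 -0.123   0.012 ]
stop_face [103.6 239.5] 0.94 [ 0.5205 -0.1125  0.012 ]
marker_line [ 50.  149.7] 0.61 [ 0.5629 -0.1152  0.034 ]
wheel_bar [322.4 340.4] 0.73 [ 0.4857 -0.2081  0.063 ]
yaw -4.43 xf 0.5588 fence y -0.2068 -0.0473 stop edge [-0.0739 -0.0746 -0.0736] brass n 1273 y -0.0766 -0.0672 -0.0719 -0.0735
```

View pics/w4.png

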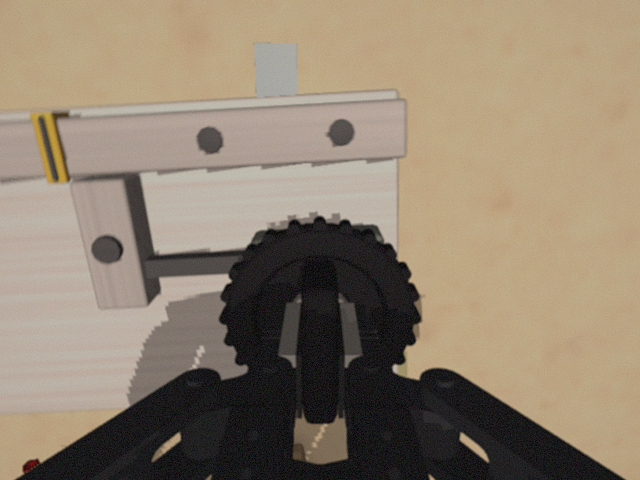

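```bash
python3 - <<'E'
from h import *
p=dict(np.load('last.npz'))
b=cv2.resize(cv2.cvtColor(p['image'],cv2.COLOR_RGB2BGR)[100:320,10:170],(436,600),interpolation=cv2.INTER_CUBIC);cv2.imwrite('pics/w4c.png',b)
E
```

```text
(no output)
```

View pics/w4c.png

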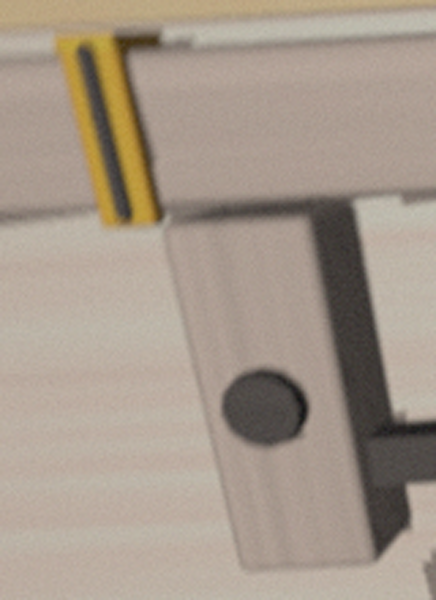

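```bash
python3 - <<'E'
from h import *
p=dict(np.load('last.npz'))
f=lambda c:(10+c[0]/2.725,100+c[1]/2.727)
yaw=np.radians(-4.2);R=np.array([[np.cos(yaw),np.sin(yaw)],[-np.sin(yaw),np.cos(yaw)]])
for nm,c,z in [('stop a',(167,222),.030),('stop b',(243,570),.030),('stop r a',(310,215),.030),('stop r b',(376,560),.030),('clip a',(85,45),.034),('clip b',(124,220),.034),('clip l',(102,222),.034),('clip r',(160,220),.034)]:
    w=ray(p,f(c),z);print(nm,w.round(4),(R@w[:2]).round(4))
print(p['world_from_camera'].round(3))
E
```

```text
stop a [ 0.5499 -0.117   0.03  ] [ 0.5569 -0.0764]
stop b [ 0.4944 -0.1118  0.03  ] [ 0.5013 -0.0753]
stop r a [ 0.5481 -0.1378  0.03  ] [ 0.5567 -0.0973]
stop r b [ 0.4933 -0.1332  0.03  ] [ 0.5017 -0.0967]
clip a [ 0.5749 -0.1159  0.034 ] [ 0.5818 -0.0735]
clip b [ 0.5513 -0.1135  0.034 ] [ 0.5581 -0.0728]
clip l [ 0.5514 -0.1104  0.034 ] [ 0.558  -0.0697]
clip r [ 0.5506 -0.1185  0.034 ] [ 0.5578 -0.0779]
[[-0.133 -0.944 -0.302  0.565]
 [-0.991  0.127  0.039 -0.218]
 [ 0.002  0.304 -0.953  0.197]
 [ 0.     0.     0.     1.   ]]
```

Remaining gap is 2.1–2.6 mm, so another 0.2 rad. Then I'll open, rise and check from straight above.

>>> send_rows(
  series=[-1,0,0,0,-0.1,-1,0,0,0,-0.2,-1,0,0,0,-0.2,-1,0,0,0,-0.2,-0.3,0,0,0,-0.2,-0.3,0,0,0,-0.2,-0.3,0,0,0,-0.2,-0.3,0,0,0,-0.2],
)

```text
time_s: 9.85
position: [0.484, -0.207, 0.0521]
orientation: [180.0, 0.1, -18.9]
ft_force: [0.8, -0.0, -0.4]
gripper_width: 0.0298
```

>>> send_rows(
  series=[-0.3,0,0,30,0,-0.3,0,0,60,0,-0.3,-10,30,95,0,-0.3,-30,60,130,0,-0.3,-60,90,160,0,-0.3,-70,90,190,0,-0.3,-70,90,190,0,-0.3,-70,90,190,0],
)

```text
time_s: 10.52
position: [0.4148, -0.1169, 0.2453]
orientation: [179.9, -0.4, -18.9]
ft_force: [1.3, -0.5, -0.1]
gripper_width: 0.0297
```

```bash
python3 look.py wrist w5.png; python3 -c "
from jig import *
p=dict(np.load('last.npz'));meas(p)
print(p['world_from_camera'].round(3))
u,v=pix(p,(.54,-.115,.03));u,v=int(u),int(v);print(u,v)
b=cv2.resize(cv2.cvtColor(p['image'],cv2.COLOR_RGB2BGR)[max(0,v-60):v+60,max(0,u-60):u+60],(600,600),interpolation=cv2.INTER_CUBIC);cv2.imwrite('pics/w5c.png',b)"
```

```text
10.5667 [ 0.4149 -0.1173  0.2433] [179.95  -0.22 -18.94] [ 0.1 -0.3  1. ] 0.03 [-25.    2.7 101.   -0.   76.1  83.9]
stop_face [269.4  78.5] 0.7 [ 0.5216 -0.1093  0.012 ]
marker_line [252.9  19. ] 0.55 [ 0.5627 -0.1145  0.034 ]
wheel_bar [406.1  78.3] 0.67 [ 0.4856 -0.2065  0.063 ]
bed [293.8 101. ] 0.68 [ 0.4987 -0.1218  0.    ]
yaw -5.51 xf 0.5586 fence y -0.1582 0.0538 stop edge [-0.0612 -0.0617 -0.0608] brass n 338 y -0.0648 -0.0561 -0.0604 -0.0605
[[-0.324 -0.901 -0.289  0.489]
 [-0.946  0.309  0.097 -0.142]
 [ 0.002  0.305 -0.952  0.389]
 [ 0.     0.     0.     1.   ]]
265 50
```

View pics/w5c.png

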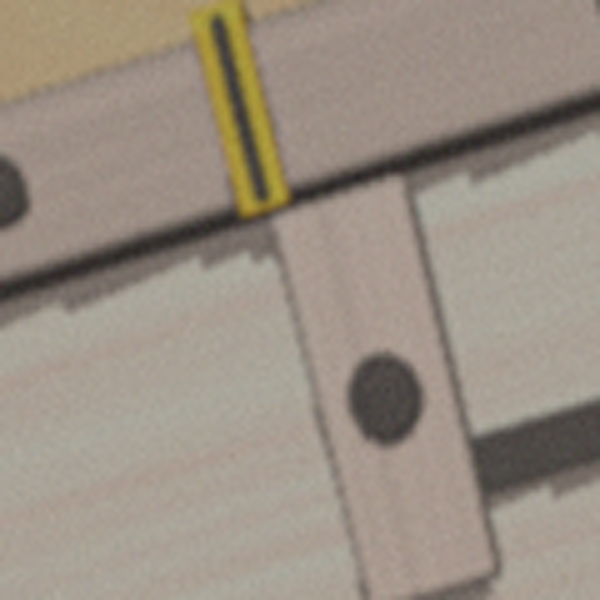

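View pics/w5.png

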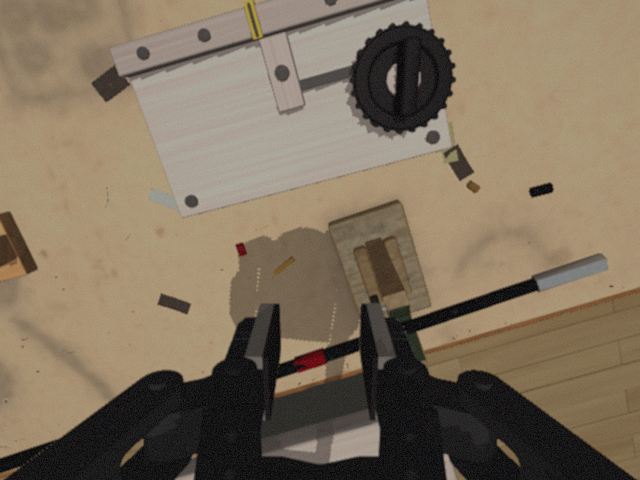

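```bash
python3 - <<'E'
from h import *
p=dict(np.load('last.npz'))
f=lambda c:(205+c[0]/5,c[1]/5.4545)
A=[('stop a',(275,225),.030),('stop b',(364,598),.030),('stop ra',(408,180),.03),('stop rb',(496,565),.03),('clip a',(217,18),.034),('clip b',(263,203),.034),('clip l',(242,216),.034),('clip r',(288,205),.034)]
W={n:ray(p,f(c),z)[:2] for n,c,z in A}
yw=[]
# jig yaw from fence near top edge in full image
cl=[ray(p,f(c),.030)[:2] for c in [(0,292),(600,97)]]
d=cl[1]-cl[0];print('fence edge yaw',np.degrees(np.arctan2(-d[1],-d[0]))-90)
for yaw in (-3.5,-4.2,-5):
    y=np.radians(yaw);R=np.array([[np.cos(y),np.sin(y)],[-np.sin(y),np.cos(y)]])
    print(yaw,{k:(R@w).round(4).tolist() for k,w in W.items()})
E
```

```text
fence edge yaw -3.8588928804435056
-3.5 {'stop a': [0.5534, -0.08], 'stop b': [0.5016, -0.0784], 'stop ra': [0.5535, -0.1014], 'stop rb': [0.5004, -0.1002], 'clip a': [0.5795, -0.0799], 'clip b': [0.5559, -0.0795], 'clip l': [0.5552, -0.0759], 'clip r': [0.5546, -0.083]}
-4.2 {'stop a': [0.5543, -0.0732], 'stop b': [0.5025, -0.0723], 'stop ra': [0.5547, -0.0947], 'stop rb': [0.5016, -0.0941], 'clip a': [0.5805, -0.0729], 'clip b': [0.5568, -0.0727], 'clip l': [0.556, -0.0691], 'clip r': [0.5556, -0.0763]}
-5 {'stop a': [0.5553, -0.0655], 'stop b': [0.5035, -0.0653], 'stop ra': [0.5559, -0.0869], 'stop rb': [0.5029, -0.0871], 'clip a': [0.5814, -0.0647], 'clip b': [0.5578, -0.0649], 'clip l': [0.5569, -0.0613], 'clip r': [0.5566, -0.0685]}
```

The stop is aligned: its edge is at y=-0.0728 and the clip line at y=-0.0728 in jig axes, within about 0.3 mm. Next, the offcut.

>>> send_rows(
  series=[0.2,5,30,20,0.115,0.2,10,60,20,0.23,0.2,15,90,20,0.345,0.2,20,120,20,0.46,0.2,25,150,20,0.575,0.2,30,180,20,0.69,0.2,35,210,20,0.805,0.2,40,240,20,0.92],
)

```text
time_s: 11.53
position: [0.4547, 0.1243, 0.2612]
orientation: [-180.0, 0.1, 34.0]
ft_force: [1.1, 0.0, 1.4]
gripper_width: 0.0514
```

>>> send_rows(
  series=[0.2,5,30,0,0.115,0.2,10,60,0,0.23,0.2,15,80,0,0.345,0.2,15,110,0,0.46,0.2,15,115,0,0.575,0.2,15,115,0,0.69,0.2,15,115,0,0.805,0.2,15,115,0,0.91],
)

```text
time_s: 12.2
position: [0.4697, 0.2382, 0.2608]
orientation: [-179.9, 0.1, 86.2]
ft_force: [-0.4, -0.4, 0.4]
gripper_width: 0.0512
```

```bash
python3 look.py wrist w6.png; python3 - <<'E'
from h import *
p=dict(np.load('last.npz'));C=cloud(p)
ok=(p['range_z']>0)&(abs(C[...,0]-.47)<.08)&(abs(C[...,1]-.203)<.08)
for nm,a,b in [('rib',.040,.06),('flange',.012,.024)]:
    m=(ok&(C[...,2]>a)&(C[...,2]<b)).astype(np.uint8)
    m=cv2.morphologyEx(m,cv2.MORPH_OPEN,np.ones((3,3)))
    n,l,st,_=cv2.connectedComponentsWithStats(m)
    for i in range(1,n):
        if st[i,4]<100: continue
        P=C[l==i];r=cv2.minAreaRect((P[:,:2]*1000).astype(np.float32))
        print(nm,st[i],np.median(P[:,2]).round(4),[np.round(x,1) for x in r],cv2.boxPoints(r).round(1).tolist())
E
```

```text
12.25 [0.4697 0.2381 0.2608] [-1.7987e+02  6.0000e-02  8.6370e+01] [-0.5  0.4 -0.1] 0.0514 [19.3 10.8 88.8 -0.  80.5 22.9]
offcut_center [321.1 225.1] 0.97 [0.4675 0.2096 0.0245]
offcut_center [241.6  74. ] 0.86 [0.41   0.3443 0.0245]
offcut_center [502.5 285.8] 0.7 [0.6393 0.137  0.0245]
rib [ 307  179   29  101 2765] 0.0493 [array([467.1, 210.5]), array([89.8, 23.9]), np.float64(85.6)] [[451.70001220703125, 166.6999969482422], [475.5, 164.8000030517578], [482.3999938964844, 254.39999389648438], [458.6000061035156, 256.20001220703125]]
flange [392 139  15  12 155] 0.0196 [array([541.9, 277.6]), array([ 9.8, 12.5]), np.float64(86.4)] [[535.4000244140625, 273.0], [547.7999877929688, 272.29998779296875], [548.4000244140625, 282.1000061035156], [536.0, 282.79998779296875]]
flange [ 289  174   20   93 1664] 0.0183 [array([446.1, 212.3]), array([90. , 17.6]), np.float64(85.1)] [[433.3999938964844, 168.3000030517578], [451.0, 166.6999969482422], [458.70001220703125, 256.3999938964844], [441.1000061035156, 257.8999938964844]]
flange [ 332  174   22   93 1640] 0.0184 [array([488.3, 209.4]), array([89.4, 19.2]), np.float64(88.1)] [[477.20001220703125, 165.0], [496.3999938964844, 164.3000030517578], [499.3999938964844, 253.6999969482422], [480.20001220703125, 254.39999389648438]]
```

View pics/w6.png

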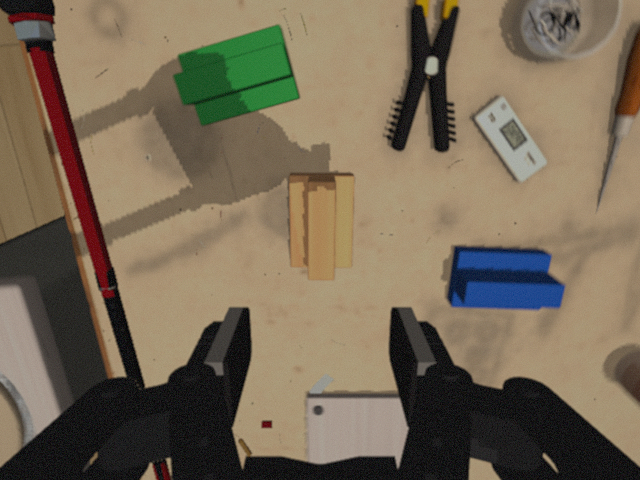

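Wood offcut at (320,225): centre (0.467, 0.2105), aligned with the jig to within 0.5°. Grasping the rib.

>>> send_rows(
  series=[0.2,-2,-14,-35,0,0.2,-2.5,-27.5,-70,0,0.2,-2.5,-27.5,-105,0,0.2,-2.5,-27.5,-140,0,0.2,-2.5,-27.5,-175,0,0.2,-2.5,-27.5,-205,0,0.2,-2.5,-27.5,-225,0,0.2,-2.5,-27.5,-236,0],
  squeeze=40,
)

```text
time_s: 13.22
position: [0.4652, 0.2098, 0.0236]
orientation: [-179.7, 0.1, 85.8]
ft_force: [0.1, -0.3, 0.2]
gripper_width: 0.0512
```

>>> send_rows(
  series=[0.2,0,0,0,0,-1,0,0,0,0,-1,0,0,0,0,-1,0,0,0,0,-1,0,0,0,0,-1,0,0,0,0],
)

```text
time_s: 13.72
position: [0.468, 0.2108, 0.0275]
orientation: [179.8, -0.1, 85.9]
ft_force: [0.3, 0.7, 3.3]
gripper_width: 0.0229
```

```bash
python3 look.py wrist w7.png
```

```text
13.7667 [0.468  0.2108 0.0275] [ 1.7985e+02 -5.0000e-02  8.5870e+01] [-0.6  0.4  5.4] 0.0236 [ 16.5  22.1 110.2  -0.   47.5  20.6]
offcut_center [320.7 320.9] 0.87 [0.4676 0.211  0.0245]
```

View pics/w7.png

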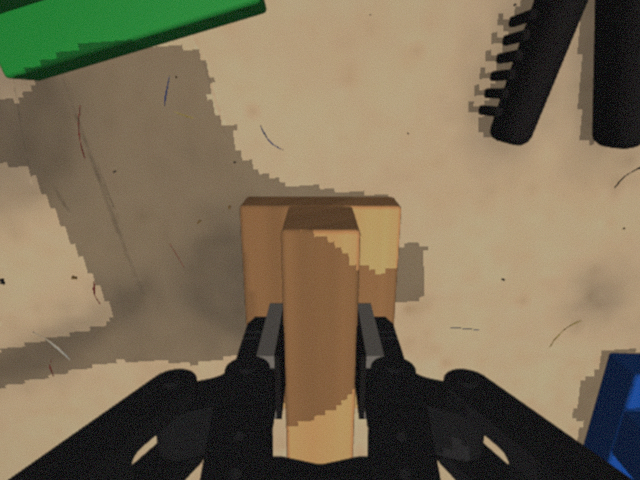

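Holding the rib (opening 23.5 mm, centred). Lifting and carrying to above the bed.

>>> send_rows(
  series=[-1,0,0,25,0,-1,0,0,60,0,-1,5,-30,90,0,-1,12,-65,90,0,-1,19,-100,90,0,-1,26,-135,90,0,-1,33,-170,90,0,-1,40,-205,90,0],
)

```text
time_s: 14.73
position: [0.5066, 0.004, 0.1164]
orientation: [-180.0, -0.0, 85.9]
ft_force: [0.0, -0.9, -1.8]
gripper_width: 0.0234
```

>>> send_rows(
  series=[-1,7,-30,0,0,-1,13,-55,0,0,-1,13.5,-66,0,0,-1,13.5,-66,-20,0,-1,13.5,-66,-45,0,-1,13.5,-66,-60,0,-1,13.5,-66,-60,0,-1,13.5,-66,-60,0],
)

```text
time_s: 15.4
position: [0.5194, -0.0598, 0.0557]
orientation: [-179.9, -0.0, 85.9]
ft_force: [0.5, 0.4, -0.3]
gripper_width: 0.0229
```

```bash
python3 look.py wrist w8.png;python3 look.py scene sc8.png
```

```text
15.45 [ 0.5206 -0.0601  0.0567] [ 1.80e+02 -1.00e-02  8.59e+01] [-0.8 -0.4 -1. ] 0.0232 [-14.2  20.7 106.9   0.   52.4 -10.1]
offcut_center [317.4 321.5] 0.9 [ 0.5163 -0.0752  0.0245]
15.8 [ 0.5209 -0.0605  0.0571] [1.7991e+02 1.0000e-02 8.5880e+01] [ 0.4  0.  -1.3] 0.0233 [-14.2  20.7 106.9   0.   52.4 -10.1]
fence_face [375.6 204.5] 0.97 [ 0.5535 -0.1293  0.012 ]
wheel_bar [417.8 175.7] 0.66 [ 0.4886 -0.2126  0.063 ]
offcut_center [343.9 387.9] 0.98 [0.4042 0.3374 0.0245]
offcut_center [381.7 210.6] 0.62 [ 0.5281 -0.1039  0.0245]
offcut_center [285.8 262.3] 0.58 [0.6389 0.1347 0.0245]
bed [393.3 220.2] 0.62 [ 0.5007 -0.1122  0.    ]
```

View pics/w8.png

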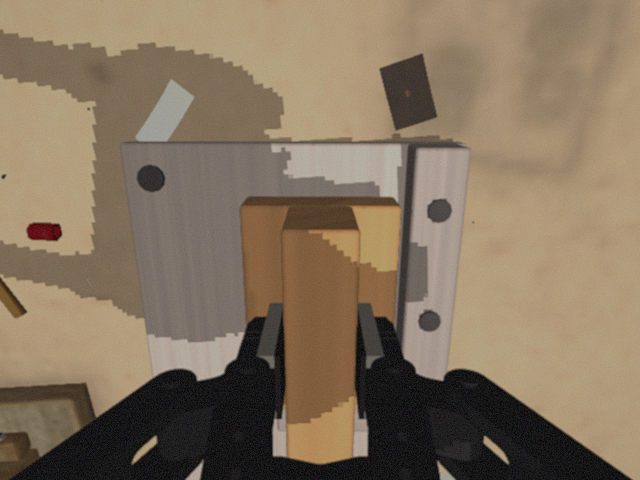

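View pics/sc8.png

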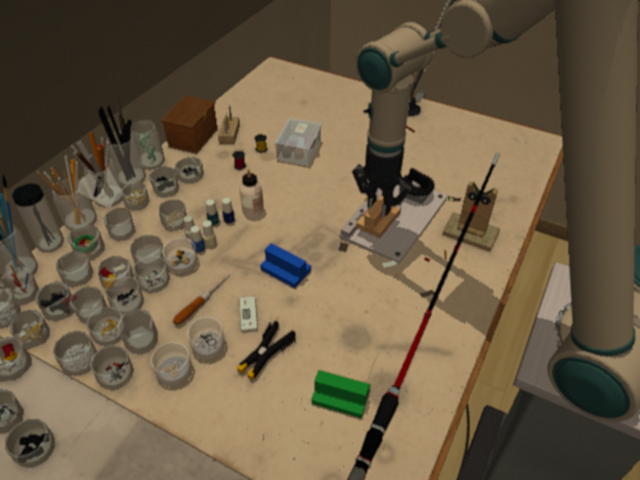

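Parallel to the fence, with a small gap at (400,250). Lowering to the bed.

>>> send_rows(
  series=[-1,0,0,-8,0,-1,0,0,-14,0,-1,0,0,-16,0,-1,0,0,-18,0,-1,0,0,-19,0,-1,0,0,-19,0],
)

```text
time_s: 16.6
position: [0.5196, -0.0603, 0.0395]
orientation: [-179.9, -0.0, 85.9]
ft_force: [-5.2, 1.2, 20.6]
gripper_width: 0.023
```

```bash
python3 look.py wrist w9.png
```

```text
16.65 [ 0.5196 -0.0604  0.0395] [-179.94    0.     85.88] [-6.9  0.7 19.8] 0.0234 [-14.2  21.9 108.1  -0.   50.  -10.1]
stop_face [321.3 322.6] 0.41 [ 0.5184 -0.0744  0.012 ]
offcut_center [320.3 322.2] 0.86 [ 0.5185 -0.0673  0.0245]
```

View pics/w9.png

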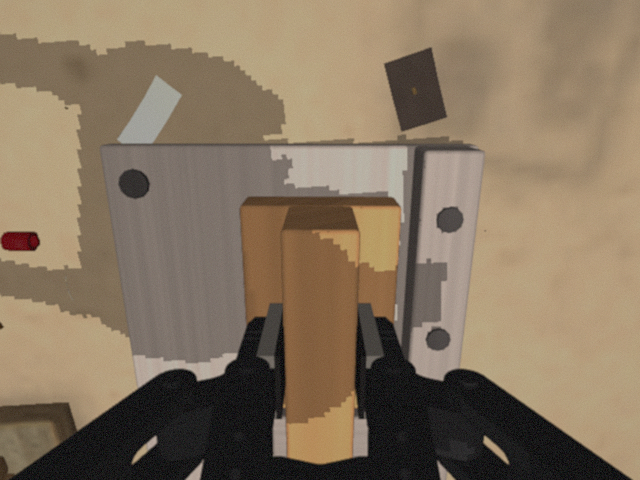

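On the bed (20 N, z = 0.0395 as expected). I'll ease off, then slide gently toward the fence and the stop.

>>> send_rows(
  series=[-1,0,0,1.8,0,-1,1.5,-1,1.8,0,-1,3,-2,1.8,0,-1,3.5,-3,1.8,0,-1,3.5,-4,1.8,0,-1,3.5,-4,1.8,0],
)

```text
time_s: 17.45
position: [0.5247, -0.0643, 0.0395]
orientation: [179.9, -0.0, 85.8]
ft_force: [-1.1, 1.6, 6.7]
gripper_width: 0.023
```

>>> send_rows(
  series=[-1,0,-0.5,0,0,-1,0,-1,0,0,-1,0,-1,0,0],
)

```text
time_s: 17.7
position: [0.5248, -0.0648, 0.0395]
orientation: [179.9, -0.1, 85.8]
ft_force: [0.1, 3.2, 7.3]
gripper_width: 0.0231
```

>>> send_rows(
  series=[-1,0,-0.4,0.4,0,-1,0,-0.8,0.4,0,-1,0,-0.8,0.4,0],
)

```text
time_s: 17.95
position: [0.5247, -0.0649, 0.0395]
orientation: [179.9, -0.2, 85.8]
ft_force: [0.5, 6.6, 4.7]
gripper_width: 0.0233
```

```bash
python3 - <<'E'
from h import *
for n in ('scene','side'):
    p=cap(n);u,v=map(int,pix(p,(.52,-.1,.03)))
    b=cv2.resize(cv2.cvtColor(p['image'],cv2.COLOR_RGB2BGR)[v-50:v+50,u-65:u+65],(780,600),interpolation=cv2.INTER_CUBIC);cv2.imwrite(f'pics/c10{n}.png',b)
E
```

```text
(no output)
```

View pics/c10scene.png

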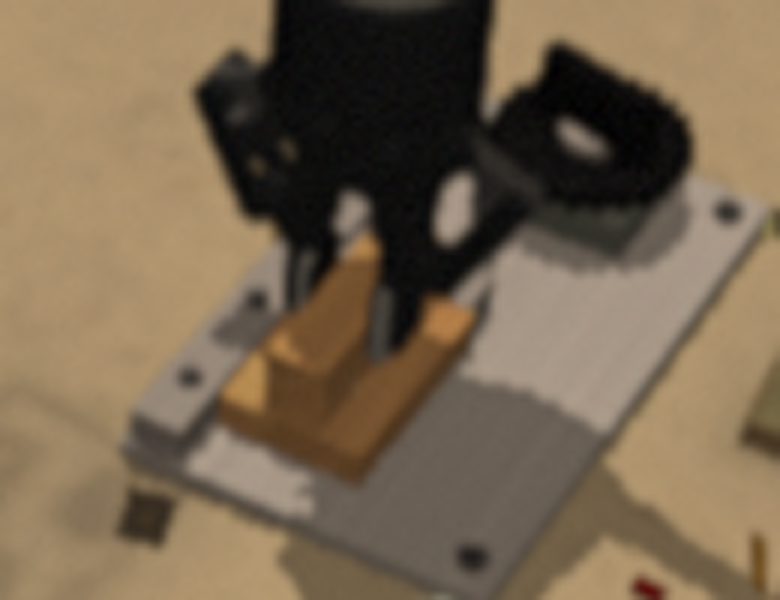

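View pics/c10side.png

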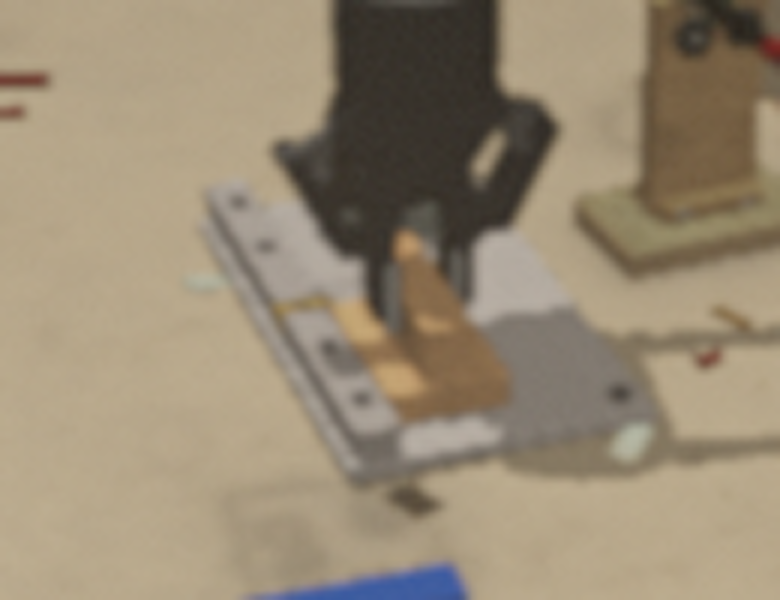

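Fy rose to 6.6 N with no motion, so it's touching the stop. I'll ease off, release, rise and look.

>>> send_rows(
  series=[-1,0,0.8,0.3,0,-1,0,1.5,0.6,0,-0.5,0,1.5,0.6,0,-0.1,0,1.5,0.6,0,-0.1,0,1.5,0.6,0,-0.1,0,1.5,10,0,-0.1,0,1.5,30,0,-0.1,0,1.5,60,0],
)

```text
time_s: 18.72
position: [0.5219, -0.0646, 0.0985]
orientation: [-179.7, -0.0, 85.9]
ft_force: [0.6, 0.1, 0.1]
gripper_width: 0.0387
```

>>> send_rows(
  series=[-0.1,0,20,35,0,-0.1,0,40,70,0,-0.1,0,60,105,0,-0.1,0,60,130,0,-0.1,0,60,130,0,-0.1,0,60,130,0],
)

```text
time_s: 19.22
position: [0.5248, -0.0049, 0.2319]
orientation: [179.7, 0.0, 85.9]
ft_force: [-0.2, 0.3, -1.0]
gripper_width: 0.0384
```

```bash
python3 look.py wrist w11.png; cat > oc.py <<'E'
from jig import *
p=dict(np.load('last.npz'));C=cloud(p);meas(p)
ok=(p['range_z']>0)&(abs(C[...,0]-.52)<.08)&(abs(C[...,1]+.065)<.08)
m=(ok&(C[...,2]>.054)&(C[...,2]<.068)).astype(np.uint8)
m=cv2.morphologyEx(m,cv2.MORPH_OPEN,np.ones((3,3)))
n,l,st,_=cv2.connectedComponentsWithStats(m)
y=np.radians(-4.2);R=np.array([[np.cos(y),np.sin(y)],[-np.sin(y),np.cos(y)]])
for i in range(1,n):
    if st[i,4]<100: continue
    P=C[l==i];r=cv2.minAreaRect((P[:,:2]*1000).astype(np.float32))
    print('rib',np.median(P[:,2]).round(4),[np.round(x,1) for x in r],'jig',(R@np.array(r[0])).round(1))
E
python3 oc.py
```

```text
19.2667 [ 0.5237 -0.005   0.2301] [1.7994e+02 3.0000e-02 8.5880e+01] [-0.2  0.4 -0.9] 0.0384 [-8.1 11.4 92.5 -0.  76.1 -4. ]
fence_face [354.7 317.4] 0.65 [ 0.55   -0.1227  0.012 ]
marker_line [369.5 320.2] 0.69 [ 0.5619 -0.1144  0.034 ]
wheel_bar [291.1 434.1] 0.74 [ 0.4841 -0.2089  0.063 ]
offcut_center [321.6 274.5] 0.63 [ 0.5218 -0.071   0.0245]
bed [304.7 312.6] 0.68 [ 0.5019 -0.1203  0.    ]
bed [320.  275.2] 0.29 [ 0.5197 -0.0818  0.    ]
yaw -4.45 xf 0.5579 fence y -0.206 0.045 stop edge [0.0205 0.0203 0.0208] brass n 541 y -0.0767 0.0203 -0.0282 -0.0333
rib 0.0613 [array([522.9, -65. ]), array([90.3, 23.9]), np.float64(85.5)] jig [526.2 -26.5]
```

View pics/w11.png

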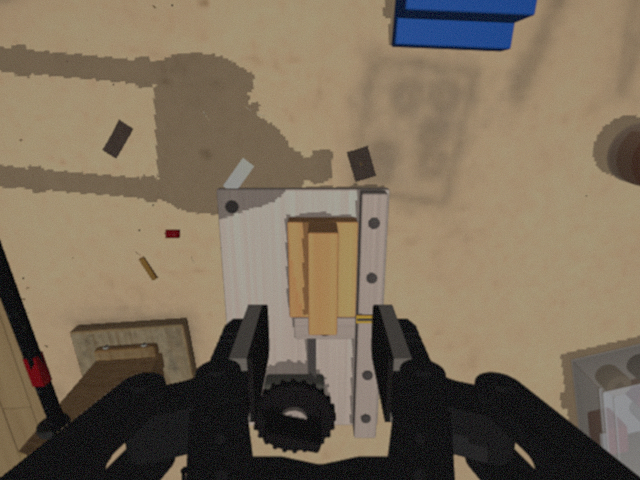

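Offcut at jig (0.5262, -0.0265), rib up, about 1 mm off the fence and at the stop. I'll shut the fingers, turn to yaw 175.8 and check the stop against the clip again before the press.

>>> send_rows(
  series=[-1,-5,-10,0,0.115,-1,-10,-20,0,0.23,-1,-15,-30,0,0.345,-1,-20,-40,0,0.46,-1,-25,-50,0,0.575,-1,-30,-59,0,0.69,-1,-30,-59,0,0.805,-1,-30,-59,0,0.92],
)

```text
time_s: 20.23
position: [0.4934, -0.0645, 0.2288]
orientation: [-180.0, -0.1, 138.8]
ft_force: [0.1, 0.1, 0.3]
gripper_width: 0.0001
```

>>> send_rows(
  series=[-1,0,0,0,0.115,-1,0,0,0,0.23,-1,0,0,0,0.345,-1,0,0,0,0.46,-1,0,0,0,0.575,-1,0,0,0,0.649,-1,0,0,0,0.649],
)

```text
time_s: 20.82
position: [0.4937, -0.0639, 0.2288]
orientation: [180.0, -0.1, 175.8]
ft_force: [0.3, -0.0, -0.5]
gripper_width: -0.0001
```

```bash
python3 look.py wrist w12.png; python3 oc.py; python3 - <<'E'
from h import *
p=dict(np.load('last.npz'));u,v=map(int,pix(p,(.535,-.11,.03)));print(u,v)
b=cv2.resize(cv2.cvtColor(p['image'],cv2.COLOR_RGB2BGR)[v-60:v+60,u-60:u+60],(600,600),interpolation=cv2.INTER_CUBIC);cv2.imwrite('pics/w12c.png',b)
E
```

```text
20.8667 [ 0.4938 -0.0639  0.2289] [ 1.7998e+02 -7.0000e-02  1.7566e+02] [-0.1  0.5  0.3] -0.0001 [ -15.4    9.3   95.4    0.    75.4 -101.1]
fence_face [258.9 264. ] 0.66 [ 0.5483 -0.1227  0.012 ]
stop_face [271.  236.4] 0.6 [ 0.5231 -0.1089  0.012 ]
marker_line [269.4 286. ] 0.6 [ 0.561 -0.112  0.034]
wheel_bar [125.3 215.9] 0.64 [ 0.4836 -0.2088  0.063 ]
offcut_center [320.  241.1] 0.97 [ 0.5265 -0.0656  0.0245]
offcut_center [549.5 338.7] 0.81 [0.637  0.14   0.0245]
bed [262.3 209.7] 0.9 [ 0.5011 -0.1157  0.    ]
yaw -4.2 xf 0.5575 fence y -0.208 0.0419 stop edge [-0.0765 -0.0772  0.0176] brass n 683 y -0.0766 0.0176 -0.0295 -0.0485
rib 0.0612 [array([522.1, -65.7]), array([90. , 24.3]), np.float64(85.9)] jig [525.5 -27.3]
268 256
```

View pics/w12.png

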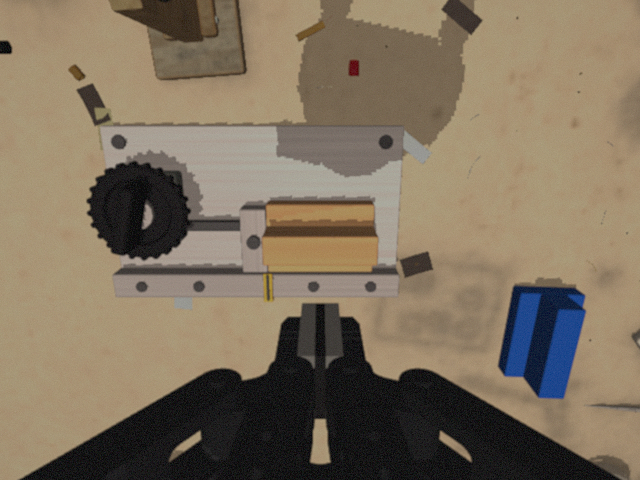

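View pics/w12c.png

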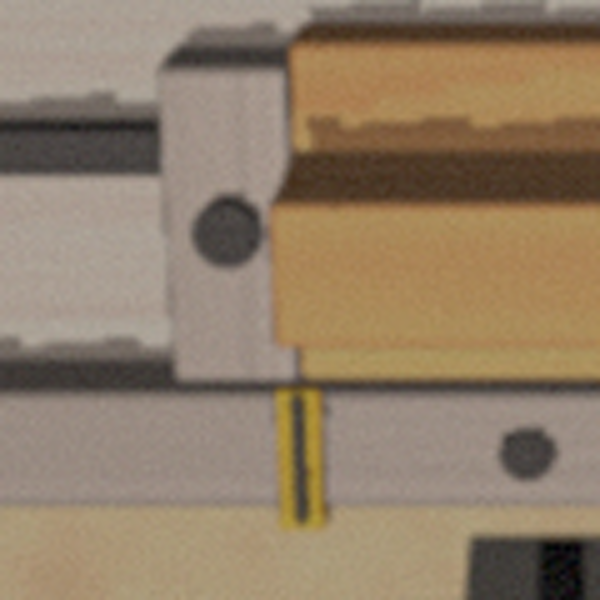

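```bash
python3 - <<'E'
from h import *
p=dict(np.load('last.npz'));f=lambda c:(208+c[0]/5,196+c[1]/5)
y=np.radians(-4.2);R=np.array([[np.cos(y),np.sin(y)],[-np.sin(y),np.cos(y)]])
for nm,c,z in [('stop a',(285,72),.030),('stop b',(298,380),.030),('stop lb',(176,380),.030),('clip a',(298,400),.034),('clip b',(302,520),.034),('clipL',(277,390),.034),('clipR',(322,390),.034),('off flange a',(292,45),.03),('off b',(300,380),.03)]:
    print(nm,(R@ray(p,f(c),z)[:2]).round(4))
E
```

```text
stop a [ 0.5015 -0.0723]
stop b [ 0.5563 -0.0722]
stop lb [ 0.5563 -0.0933]
clip a [ 0.5584 -0.0718]
clip b [ 0.5811 -0.072 ]
clipL [ 0.5565 -0.0753]
clipR [ 0.5565 -0.0676]
off flange a [ 0.4969 -0.071 ]
off b [ 0.5563 -0.0719]
```

Stop and clip are in line within 0.3–0.6 mm, and the offcut is touching the stop, rib up. Now descending with shut fingers onto the near ledge.

>>> send_rows(
  series=[-1,0,0,-35,0,-1,0,0,-70,0,-1,0,0,-105,0,-1,0,0,-140,0,-1,0,0,-165,0,-1,0,0,-180,0,-1,0,0,-190,0,-1,0,0,-190,0],
  squeeze=60,
)

```text
time_s: 21.83
position: [0.4923, -0.0634, 0.0373]
orientation: [179.9, -0.3, 175.7]
ft_force: [0.9, 0.3, 0.2]
gripper_width: 0.0
```

```bash
python3 look.py wrist w13.png
```

```text
21.8833 [ 0.4933 -0.0636  0.0386] [ 1.7996e+02 -1.5000e-01  1.7575e+02] [ 0.3  0.6 -0.7] 0.0 [ -15.4   20.3  111.2    0.    48.6 -101.1]
stop_face [220.2 364.4] 0.68 [ 0.5228 -0.1109  0.012 ]
bed [201.  314.7] 0.67 [ 0.503  -0.1198  0.    ]
```

View pics/w13.png

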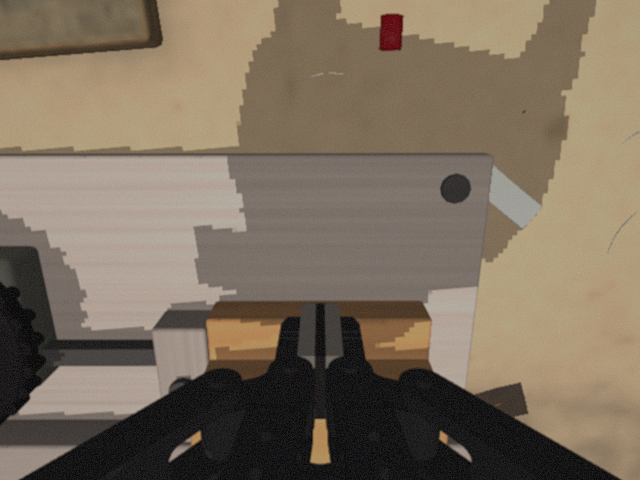

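>>> send_rows(
  series=[-1,2,0,-3,0,-1,4,0,-5.5,0,-1,5,-0.3,-5.5,0,-1,5,-0.3,-5.5,0],
)

```text
time_s: 22.52
position: [0.4993, -0.0642, 0.0339]
orientation: [180.0, 0.0, 175.8]
ft_force: [0.5, -0.6, 0.8]
gripper_width: 0.0004
```

>>> send_rows(
  series=[-1,1,0,0,0,-1,2,-0.1,0,0,-1,2,-0.1,0,0],
)

```text
time_s: 22.77
position: [0.5012, -0.0642, 0.034]
orientation: [180.0, 0.0, 175.8]
ft_force: [-0.2, -0.5, 0.8]
gripper_width: -0.0002
```

>>> send_rows(
  series=[-1,1,0,-1,0,-1,2,-0.1,-2,0,-1,2,-0.1,-2,0],
)

```text
time_s: 23.02
position: [0.5029, -0.0643, 0.0318]
orientation: [180.0, -0.0, 175.8]
ft_force: [-0.1, 0.1, -0.1]
gripper_width: -0.0002
```

>>> send_rows(
  series=[-1,1,0,0,0,-1,2,-0.1,0,0,-1,2,-0.1,0,0],
)

```text
time_s: 23.27
position: [0.5029, -0.0642, 0.0318]
orientation: [180.0, -0.3, 175.8]
ft_force: [-4.9, -0.2, 3.2]
gripper_width: 0.0002
```

In contact with the rib and seated on the fence. Building up the diagonal push.

>>> send_rows(
  series=[-1,0.4,0,-0.6,0,-1,0.8,0,-1.2,0,-1,0.8,0,-1.2,0],
)

```text
time_s: 23.52
position: [0.5029, -0.0639, 0.0304]
orientation: [180.0, -0.3, 175.8]
ft_force: [-6.3, 0.7, 3.5]
gripper_width: 0.0001
```

>>> send_rows(
  series=[-1,0.4,0,-0.3,0,-1,0.8,0,-0.6,0,-1,0.8,0,-0.6,0],
)

```text
time_s: 23.77
position: [0.5029, -0.0638, 0.0301]
orientation: [180.0, -0.4, 175.8]
ft_force: [-9.0, -1.0, 7.2]
gripper_width: -0.0001
```

>>> send_rows(
  series=[-1,0.5,0,-0.15,0,-1,0.9,0,-0.3,0,-1,0.9,0,-0.3,0,-1,0.9,0,-0.3,0],
)

```text
time_s: 24.1
position: [0.5028, -0.0638, 0.0301]
orientation: [180.0, -0.5, 175.8]
ft_force: [-11.2, 0.3, 11.1]
gripper_width: -0.0001
```

```bash
python3 look.py wrist w14.png; python3 - <<'E'
from h import *
F=[]
for n in ('scene','side','scene','side'):
    p=cap(n);s=arm.get_state();F.append(s['ft_force'])
    u,v=map(int,pix(p,(.52,-.1,.03)))
    b=cv2.resize(cv2.cvtColor(p['image'],cv2.COLOR_RGB2BGR)[v-50:v+50,u-65:u+65],(780,600),interpolation=cv2.INTER_CUBIC);cv2.imwrite(f'pics/c14{n}.png',b)
print(np.round(F,1),np.mean(F,0).round(1))
E
```

```text
24.15 [ 0.5028 -0.0638  0.0301] [179.98  -0.51 175.82] [-10.4  -0.7  10.8] -0.0002 [-1.510e+01  2.180e+01  1.103e+02 -1.000e-01  4.840e+01 -1.008e+02]
stop_face [213.5 351.1] 0.83 [ 0.5217 -0.1109  0.012 ]
offcut_center [211.6 355.2] 0.31 [ 0.516  -0.1079  0.0245]
bed [193.9 301.9] 0.87 [ 0.5033 -0.12    0.    ]
[[-10.4   0.1  10.5]
 [-11.2  -0.8  11.2]
 [-10.1  -0.5  11.9]
 [-10.3  -0.2  11.6]] [-10.5  -0.3  11.3]
```

View pics/w14.png

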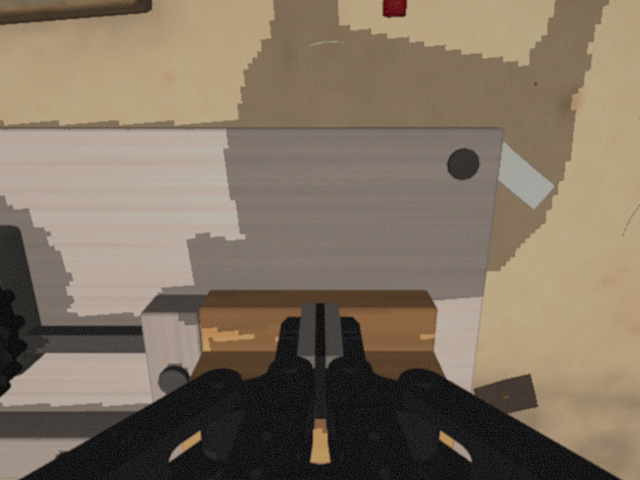

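View pics/c14scene.png

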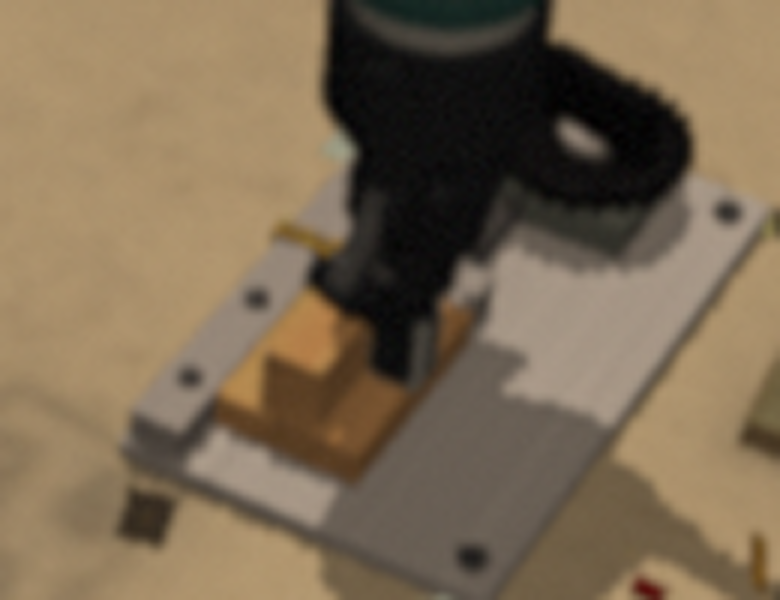

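>>> send_rows(
  series=[-1,0.3,0,0.05,0,-1,0.6,0,0.1,0,-1,0.6,0,0.1,0,-1,0.6,0,0.1,0,-1,0.6,0,0.1,0,-1,0.6,0,0.1,0],
)

```text
time_s: 25.15
position: [0.5028, -0.0638, 0.0301]
orientation: [180.0, -0.6, 175.8]
ft_force: [-11.1, -1.5, 11.2]
gripper_width: -0.0001
```

```bash
python3 - <<'E'
from h import *
F=[];P={}
for n in ('wrist','side','scene','wrist','scene'):
    p=cap(n);P[n]=p;s=arm.get_state();F.append(s['ft_force'])
print(s['time_s'],s['position'].round(4),np.round(F,1),np.mean(F,0).round(1))
p=P['wrist'];im=cv2.cvtColor(p['image'],cv2.COLOR_RGB2BGR)
cv2.imwrite('pics/w15c.png',cv2.resize(im[270:410,120:260],(600,600),interpolation=cv2.INTER_CUBIC))
im=cv2.cvtColor(P['scene']['image'],cv2.COLOR_RGB2BGR);cv2.imwrite('pics/sc15.png',im)
for l in ('dropper_bottle','thermometer','spring_clamp'):
    for d in arm.place_of(P['scene'],l)[:1]: print(l,np.round(d['centre'],1),d['confidence'])
E
```

```text
25.4 [ 0.5028 -0.0638  0.0301] [[-11.9  -0.6  12.4]
 [-11.   -1.2  10.9]
 [-12.2  -1.4  10.9]
 [-10.8  -0.1  11.4]
 [-12.    0.1  11.4]] [-11.6  -0.7  11.4]
dropper_bottle [253.  208.2] 0.59
thermometer [249.4 314.4] 0.85
spring_clamp [263.9 353.9] 0.86
```

View pics/w15c.png

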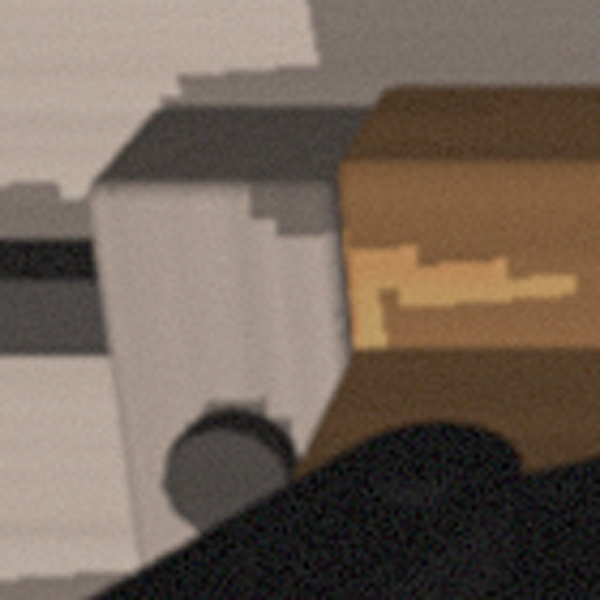

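>>> send_rows(
  series=[-1,0.2,0,0.1,0,-1,0.2,0,0.2,0,-1,0.2,0,0.2,0,-1,0.2,0,0.2,0,-1,0.2,0,0.2,0,-1,0.2,0,0.2,0],
)

```text
time_s: 26.05
position: [0.5028, -0.0638, 0.0301]
orientation: [180.0, -0.6, 175.8]
ft_force: [-11.3, -1.9, 10.7]
gripper_width: 0.0
```

```bash
python3 - <<'E'
from h import *
F=[]
for n in range(5):
    p=cap('wrist');s=arm.get_state();F.append(s['ft_force'])
m=np.mean(F,0);print(s['time_s'],s['position'].round(4),m.round(1),s['qd'].round(2))
if 10<-m[0]<14 and 8<m[2]<12: print('hand',arm.hand_in())
E
```

```text
26.3 [ 0.5028 -0.0638  0.0301] [-11.5  -0.8  10.2] [-0.02  0.01  0.    0.01  0.   -0.05]
the job is handed in; nothing more can be done
hand None
```

The job was finished and handed in at 26.3 s, with the arm still holding the diagonal push.

- **Stop:** I turned the handwheel 3.4 rad clockwise in one grasp. Measured before the press, the stop's left face was within 0.0 to 0.6 mm of the clip line. The last views do not show the clip clearly enough to measure that again after the press.
- **Offcut:** It is on the bed rib up, along the fence, with its end touching the stop; the last close-up shows no visible gap. While sliding it up I pressed the stop with up to 6.6 N (it gives way at about 9 N), and a check afterwards showed it still in line.
- **Push:** Shut fingertips on the near ledge and against the rib, averaging 11.5 N forward and 10.2 N down over the last readings. Allowing for bed friction and the offcut's weight, I estimate 9 to 10 N on the fence and 11 N on the bed. Neither force was measured directly.
- **Other things:** The bottle, thermometer and spring clamp were found at the same places in the image as at the start, within 1 to 4 pixels, which is about the detector's own scatter. The blue and green look-alikes were not touched.

No checks failed. The highest wrist force I read was about 21 N, when setting the offcut down.

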